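# Open the cabinet's combination lock on its bench jig

### The arm

A 6-joint arm with a two-finger parallel gripper is mounted at the origin on a cart in front of the work surface, level with it; the furniture and walls round the work are solid. World frame = base frame: x ahead of the robot, y to its left, z up, the work surface at z = 0. Lengths are in m, angles in rad, forces in N, time in s.
With the tool pointing down it reaches from about 0.325 to 0.775 m from the base axis. Payload 9.3 kg.
Tool frame: the origin (TCP) lies at the very end of the fingers, on their centre line; the grasp point (between the pads) lies 19 mm behind it; z points along the fingers, y is the line along which they close (so a half turn about z gives the same grasp; the last joint's range is limited). The gripper opens to 85 mm and grips with 20 to 120 N. Pads are 22 mm wide; open, the fingers measure 114 mm over their backs; the gripper's body (76 mm by 85 mm) begins 54 mm behind the grasp point. The pads swing forward as they close: fully open they stand 13 mm farther back than shut.
Start: joints at [-1.273, 0.259, 0.021, 1.334, 0, 1.418], TCP at [0.24, -0.495, 0.202] pointing down, gripper open.
Joint ranges: [-3.04, 3.04], [-0.91, 1.82], [-1.04, 1.36], [-1.92, 1.95], [-1.52, 1.45], [-3.14, 3.14]. Speed limits (rad/s): [2.22, 2.22, 2.79, 3.14, 3.14, 3.14].

### API

Orientations are given as a 3x3 rotation matrix whose columns are the frame's x, y, z axes.
In Python, from workcell import manip gives the robot as it stands.
- The arm moves only by the tool carry_out, never from a script. Its argument "series" is a list of rows, each a list of 7 numbers: the turn, a rotation vector about the tool's x, y, z normalised to -1 to 1, where 1 is 45 degrees, then the shift along the tool's x, y, z normalised to -1 to 1, where 1 is 30 cm, then the opening, from 0 (shut) to 1 (fully open). A call has 1 to 20 rows; each row is the pose to reach, as a shift and turn from the pose commanded when the call began, along the tool's axes at that moment; what a row does not reach only later rows make up. A row lasts 1/10 s, in which the tool goes at most 50 mm and 8.59 degrees, less where a joint would pass 70% of its speed; a pose out of reach is approached as far as the arm can. A call with a number of a shift or a turn outside -1 to 1 is refused whole. A call with a gripper value outside its range is refused whole. The fingers move at their own pace and stop on an object; the grip force is fixed at half the most. Time passes only in rows, so rows that repeat a pose let the fingers close. It gives the time, the measured TCP pose, the force and the opening at its end, in the units of the state.
- manip.state(): the state, without advancing time (a new reading comes with each control period).
- manip.capture(name): name is "side" or "top" or "wrist"; returns a dict with "image" (420x560x3 uint8, red, green, blue), "fx", "fy", "cx", "cy" (pixels), "position" and "orientation" of the camera in the world. Camera axes: x right, y down, z forward; pixel columns grow to the right and rows downward; lengths in m; the calibration is good to about 2 mm. A picture is of the moment at which its call begins. There is no depth.
- manip.finish_job(): hands the job in, once; it reports no verdict.
The state is a dict: "time_s": time; "qpos": joint angles; "qvel": joint speeds; "joint_torque": joint torques, N m; "position": TCP position; "tool_rot": TCP orientation; "force": force on the tool from outside, world axes, zero at the start; "moment": the same for the moment, N m; "gripper_width": finger opening in m.
Only numpy, scipy, OpenCV 4.12 (cv2) and the standard library are available. Lean on these libraries where they do the work, as an engineer would, in place of code of your own. Each camera call takes 0.05 s, during which the arm holds its last target. There are 200 camera calls.

### The job

Check the cabinet's combination lock on the bench jig: lift the lock by its case and lower it over the jig's two pins, dial up and shackle towards the open front of the jig, until it rests flush. Only then turn the dial, click by click, until its pointed end points straight at the shackle, where it clicks in and the lock is released; then pull the sprung shackle straight out of the case to nearly its full travel and finish while still holding it out with the fingers, the lock flush on the pins. Leave the other things on the worktop where they are.

Things in the scene. Friction and masses are not known exactly. Their poses are not given: they have to be found in the camera images.
- lock_center (a point): Middle of the combination lock's case, 14 mm above its underside. Loose, about 0.5 kg, lying on its back: steel case 80 (x) x 56 (y) x 28 mm high; grasp it across the 56 mm, best 12 mm to -x of the centre (clear of the lugs). The shackle comes out of the -x end, the dial sits on top (z). Nothing on it is more than 41 mm above this point.
- hole_left (a point): Middle of the lock's left hole, on its underside, at (25, 39) mm from the case's middle: 10 mm wide, upright, through a lug 6 mm thick, 22 mm long (x), that reaches from the case's side (y = 28) to y = 51 mm, level with the underside. Axes as the lock's.
- hole_right (a point): The same at (25, -39) mm, on the lock's other side.
- dial_grip (a point): Middle of the dial's grip bar, on the dial's axis, 30 mm above lock_center: a black bar 40 mm long, 12 wide, 22 high (11 mm either way of this point), on a round skirt 50 mm wide, 5 mm thick. The bar lies along this point's x axis; its pointed end (white line on top) is at -x. Released, it points at the shackle, over the dark index mark on the case.
- dial (a joint): Turn of the dial, rad, counter-clockwise from above positive, stops at -2.6 and 2.6. 0: pointed end straight at the shackle, the only place where the shackle is free. A sprung detent clicks every 0.524 rad (one at 0), takes about 0.06 N m to leave, and draws the dial into the nearest click when let go. Starts one to three clicks on the positive side: turn clockwise.
- shackle_bar (a point): Middle of the shackle's cross-bar: a level steel U of 8 mm round bar, legs 44 mm apart (centres), cross-bar parallel to the lock's y axis, straight for 21 mm, 36 mm out from the case when shut, 1 mm above lock_center. Take it from above with one finger inside the U. Axes as the lock's.
- shackle (a joint): How far the shackle is pulled out, m, along the lock's -x; 0 shut, stop at 0.020. A spring draws it shut with 3 N at 0 and 6 N at the stop. With the dial off its mark it moves no more than about 3 mm.
- jig_seat (a point): On the top face of the fixed aluminium jig, 16 mm above the worktop: the middle of the lock's underside belongs here, the lock's axes parallel to this point's. Plate from x = -40 to 51, y = -56 to 56 mm; a fence 9 mm high at its rear (x = 45 to 51 mm), so the lock fits one way only. The shackle overhangs the open front (-x) edge, which looks roughly to the robot.
- pin_left (a point): Foot of the jig's left pin, on the top face, at (25, 39) mm from jig_seat: upright steel pin 8 mm thick, 20 mm high, its upper 6 mm tapered to 3 mm.
- pin_right (a point): The same at (25, -39) mm.
- beaker_50: Bystander: 50 ml glass beaker, 45 mm wide, 58 high, behind the work; origin at the centre of its underside.
- mortar: Bystander: small brown mortar, 62 mm wide, 28 high, behind the work; origin at the centre of its underside.
- tape_roll: Bystander: roll of masking tape lying flat, 68 mm wide, 19 high, at the left; origin at the centre of its underside.
- note_block: Bystander: yellow note block, 70 x 71 x 12 mm, at the front; origin at the centre of its underside.
- sample_pot: Bystander: white pot, 37 mm wide, 34 high, at the right; origin at the centre of its underside.
- dropper_oil: Bystander: small brown bottle with black cap, 30 mm wide, 78 high, at the right; origin at the centre of its underside.
- timer: Bystander: flat white timer, 62 x 62 x 18 mm, at the right; origin at the centre of its underside.
- vial_white_cap: Bystander: glass vial with white cap, 20 mm wide, 50 high, at the right; origin at the centre of its underside.

How it is judged:
On the way, in this order (a step that is already met when the one before it is completed fails the run):
1. lock flush on the jig's pins, shackle shut, dial still off its mark (horizontal distance between lock_center and jig_seat below 0.003 m and z of lock_center in the frame of jig_seat below 0.0158 m and angle between the z axis of lock_center and the z axis of jig_seat, either way round below 0.04 rad and angle between the x axis of lock_center and the x axis of jig_seat, either way round below 0.08 rad and value of joint shackle below 0.004 m and value of joint dial above 0.3 rad), for 0.2 s.
2. dial clicked in at its mark, lock flush, shackle still shut (horizontal distance between lock_center and jig_seat below 0.003 m and z of lock_center in the frame of jig_seat below 0.0158 m and angle between the z axis of lock_center and the z axis of jig_seat, either way round below 0.04 rad and angle between the x axis of lock_center and the x axis of jig_seat, either way round below 0.08 rad and value of joint shackle below 0.004 m and value of joint dial between -0.12 and 0.12 rad), for 0.2 s.
3. shackle pulled out by the fingers, lock flush (horizontal distance between lock_center and jig_seat below 0.003 m and z of lock_center in the frame of jig_seat below 0.0158 m and angle between the z axis of lock_center and the z axis of jig_seat, either way round below 0.04 rad and angle between the x axis of lock_center and the x axis of jig_seat, either way round below 0.08 rad and value of joint shackle above 0.012 m and contact force between the fingers and shackle above 1 N), for 0.2 s.
At the end, for the whole second after the job is handed in: Still holding: the fingers hold the shackle (contact over 1 N) at rest, more than 12 mm out of its 20 mm travel; the dial is within 0.2 rad of its mark; the lock rests flush on the jig (within 1.8 mm in height, 3 mm sideways, 0.04 rad of tilt, 0.08 rad of turn) (all of step 3 and value of joint dial between -0.2 and 0.2 rad and velocity of joint shackle between -0.01 and 0.01 m/s); the arm keeps its last pose, push and grip.
It fails at once if a bystander is moved more than 20 mm (distance of any of beaker_50, mortar, tape_roll, note_block, sample_pot, dropper_oil, timer, vial_white_cap from where it was at the start of the episode above 0.02 m).
It also fails if it takes over 67 s, if anything falls off the work surface, if the arm or the gripper's body presses on something with over 40 N, if the wrist force passes 120 N, or if a joint passes its speed limit or range.

## Working session

There is one attempt and no reset: what is moved stays moved. The work goes in short steps, Python scripts to look and compute and a tool call to move; the robot and the scene stay as the last step left them, time stands still between calls to the robot, and variables do not carry over. Pictures are saved under pics/ and viewed, on a budget of 10 in all, crops included, one or two more only if the job needs it, and the job is handed in when it is done.

Besides the shell and the picture viewer there is one more tool, called after ">>>" as name([rows], argument=value, ...), one row to a line, values as JSON. carry_out: Moves the arm, as the interface text tells. Scaled input: -1 to 1 covers 30 cm each way for a shift and 45 degrees each way for a turn. Its arguments: {"type":"object","properties":{"series":{"type":"array","items":{"type":"array","items":{"type":"number"}}}},"required":["series"]}

```bash
mkdir -p pics; ls
cat > h.py <<'E'
import numpy as np, cv2, pickle
from workcell import manip
def snap(name,fn):
    c=manip.capture(name); cv2.imwrite('pics/'+fn+'.png',c['image'][:,:,::-1]); pickle.dump(c,open('pics/'+fn+'.pkl','wb')); return c
def load(fn): return pickle.load(open('pics/'+fn+'.pkl','rb'))
def ray(c,u,v):
    d=np.array(c['orientation'])@np.array([(u-c['cx'])/c['fx'],(v-c['cy'])/c['fy'],1.]); return np.array(c['position']),d
def at(c,u,v,z):
    p,d=ray(c,u,v); return p+d*(z-p[2])/d[2]
def proj(c,P):
    q=np.array(c['orientation']).T@(np.array(P)-np.array(c['position'])); return q[0]/q[2]*c['fx']+c['cx'],q[1]/q[2]*c['fy']+c['cy']
def st():
    s=manip.state(); print('t',s['time_s'],'p',np.round(s['position'],4),'F',np.round(s['force'],1),'M',np.round(s['moment'],2),'w',round(s['gripper_width'],4)); print(np.round(s['tool_rot'],3).tolist()); print(np.round(s['qpos'],3)); return s
E
python3 - <<'E'
from h import *
st()
for n in ['top','side']:
    c=snap(n,n+'0'); print(n,np.round(c['position'],3),np.round(c['orientation'],3).tolist(),c['fx'],c['cx'],c['cy'])
a=cv2.imread('pics/top0.png');b=cv2.imread('pics/side0.png')
E
```

```text
pics
t 0.0 p [ 0.2395 -0.4947  0.2016] F [ 0.7  0.3 -0. ] M [ 0.04 -0.01 -0.04] w 0.0853
[[0.9, 0.436, -0.0], [0.436, -0.9, 0.001], [0.0, -0.001, -1.0]]
[-1.273  0.259  0.021  1.334 -0.     1.418]
top [0.346 0.019 1.161] [[-0.0, -0.986, 0.167], [-1.0, -0.0, -0.003], [0.003, -0.167, -0.986]] 427.41169917345957 284.57635971954244 207.79435971045487
side [ 0.296 -0.906  0.566] [[0.974, -0.099, 0.204], [-0.226, -0.449, 0.864], [0.006, -0.888, -0.46]] 398.1423806254825 280.92674021375433 205.8446962936404
```

View pics/top0.png

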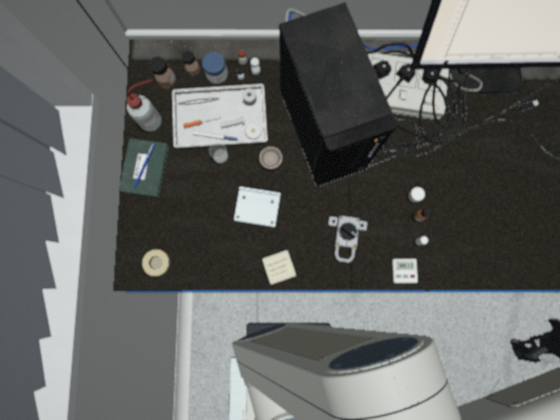

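View pics/side0.png

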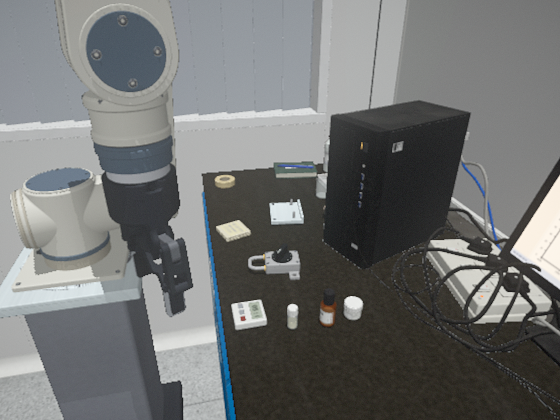

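Top view: jig (plate) around (257,207) with its pins on the far side; lock around (347,232), with lugs at (334,221) and (364,226) and its shackle towards the robot at (345,255). The side view confirms this, with the dial upright on top. A tower stands behind the lock.

Run:
```python
from h import *
c=load('top0')
hsv=cv2.cvtColor(c['image'],cv2.COLOR_RGB2HSV)
m=((hsv[...,2]>110)).astype(np.uint8)
n,l,s,ce=cv2.connectedComponentsWithStats(m)
for i in range(1,n):
    x,y,w,h,A=s[i]
    if A>60 and 150<y<290:
        cnt=cv2.findContours((l==i).astype(np.uint8),0,2)[0][0]; r=cv2.minAreaRect(cnt)
        print(s[i],np.round(ce[i],1),[np.round(q,1) for q in r],np.round(at(c,*ce[i],0.016),3), np.round([at(c,*p,0.016)[:2] for p in cv2.boxPoints(r)],3).tolist())
for n,u,v,z in [('lugL',334,221,.006),('lugR',361.5,226,.006),('bar',344,260,.015),('dial',347.5,230,.045),('towercorner',318,185,0),('tower r',393,130,0.0)]: print(n,at(c,u,v,z).round(3))
```

```text
[ 234  186   47   41 1530] [256.8 206.3] [array([256.8, 206.2]), array([42.7, 36. ]), np.float64(9.5)] [0.544 0.091 0.016] [[0.505, 0.156], [0.603, 0.141], [0.583, 0.026], [0.486, 0.042]]
[410 187  15  15 178] [417.2 193.7] [array([417., 194.]), array([14., 14.]), np.float64(90.0)] [ 0.579 -0.347  0.016] [[0.597, -0.328], [0.597, -0.367], [0.558, -0.365], [0.558, -0.327]]
[328 216  39  47 709] [346.4 234.6] [array([347., 239.]), array([46., 38.]), np.float64(90.0)] [ 0.466 -0.151  0.016] [[0.517, -0.102], [0.517, -0.205], [0.393, -0.201], [0.393, -0.1]]
[418 236  11   9  70] [423.3 239.9] [array([423.4, 239.7]), array([8.5, 8.9]), np.float64(26.6)] [ 0.452 -0.357  0.016] [[0.447, -0.341], [0.469, -0.353], [0.458, -0.373], [0.437, -0.361]]
[142 249  27  27 591] [155.1 262.2] [array([155., 262.]), array([26., 26.]), np.float64(90.0)] [0.393 0.36  0.016] [[0.428, 0.396], [0.428, 0.327], [0.359, 0.324], [0.359, 0.393]]
[262 250  34  35 798] [278.7 266.8] [array([278.8, 266.8]), array([28.5, 28.1]), np.float64(71.6)] [0.381 0.031 0.016] [[0.405, 0.079], [0.428, 0.007], [0.357, -0.016], [0.334, 0.054]]
[392 258  26  26 639] [404.7 270.5] [array([404.5, 270.5]), array([25., 25.]), np.float64(90.0)] [ 0.371 -0.303  0.016] [[0.404, -0.271], [0.404, -0.338], [0.338, -0.334], [0.338, -0.268]]
lugL [ 0.505 -0.119  0.006]
lugR [ 0.491 -0.194  0.006]
bar [ 0.399 -0.143  0.015]
dial [ 0.475 -0.15   0.045]
towercorner [ 0.607 -0.078  0.   ]
tower r [ 0.767 -0.293  0.   ]
```

>>> carry_out([
  [0,0,-1,0.6,-0.35,-0.15,1],
  [0,0,-1,0.6,-0.35,-0.15,1],
  [0,0,-1,0.6,-0.35,-0.15,1],
  [0,0,-1,0.6,-0.35,-0.15,1],
  [0,0,-1,0.6,-0.35,-0.15,1],
  [0,0,-1,0.6,-0.35,-0.15,1],
])

```text
time_s: 0.7
position: [0.3571, -0.3201, 0.248]
tool_rot: [[0.32, 0.947, 0.001], [0.947, -0.32, -0.001], [-0.0, 0.001, -1.0]]
force: [-0.2, -0.5, -1.1]
gripper_width: 0.0854
```

```bash
cat >> h.py <<'E'
from scipy.spatial.transform import Rotation as Ro
def down(yaw): # tool down, tool x at yaw (rad)
    c,s=np.cos(yaw),np.sin(yaw); return np.array([[c,s,0],[s,-c,0],[0,0,-1.]])
def row(P,yaw):
    s=manip.state(); R=np.array(s['tool_rot']); 
    d=R.T@(np.array(P)-s['position'])/0.3; r=Ro.from_matrix(R.T@down(yaw)).as_rotvec()/(np.pi/4)
    print('row',np.round(r,3),np.round(d,3))
E
python3 - <<'E'
from h import *
s=st(); row([0.46,-0.15,0.26],np.radians(172))
c=manip.capture('wrist'); R=np.array(s['tool_rot'])
print((R.T@(np.array(c['position'])-s['position'])).round(3),(R.T@np.array(c['orientation'])).round(3),c['fx'])
E
```

```text
t 0.7 p [ 0.3571 -0.3201  0.248 ] F [-0.2 -0.5 -1.1] M [-0.03  0.    0.03] w 0.0854
[[0.32, 0.947, 0.001], [0.947, -0.32, -0.001], [-0.0, 0.001, -1.0]]
[-0.906  0.127 -0.032  1.411  0.     0.99 ]
row [ 1.000e-03  1.000e-03 -2.237e+00] [ 0.647  0.144 -0.04 ]
[ 0.068 -0.001 -0.17 ] [[-0.    -0.962 -0.272]
 [ 1.    -0.    -0.001]
 [ 0.001 -0.272  0.962]] 331.84549212871576
```

>>> carry_out([
  [0,0,-1,0.65,0.14,-0.04,1],
  [0,0,-1,0.65,0.14,-0.04,1],
  [0,0,-1,0.65,0.14,-0.04,1],
  [0,0,-1,0.65,0.14,-0.04,1],
  [0,0,-1,0.65,0.14,-0.04,1],
  [0,0,-1,0.65,0.14,-0.04,1],
])

```text
time_s: 1.35
position: [0.4602, -0.1502, 0.2589]
tool_rot: [[-0.442, 0.897, -0.001], [0.897, 0.442, 0.0], [0.001, -0.0, -1.0]]
force: [-0.6, 0.5, -0.4]
gripper_width: 0.0857
```

>>> carry_out([
  [0,0,-1,0,0,0,1],
  [0,0,-1,0,0,0,1],
  [0,0,-1,0,0,0,1],
  [0,0,-1,0,0,0,1],
  [0,0,-1,0,0,0,1],
  [0,0,-1,0,0,0,1],
])

```text
time_s: 1.95
position: [0.4594, -0.152, 0.2588]
tool_rot: [[-0.946, 0.325, -0.001], [0.325, 0.946, 0.0], [0.001, 0.0, -1.0]]
force: [-0.2, 0.2, 0.9]
gripper_width: 0.0852
```

>>> carry_out([
  [0,0,-0.24,0,0,0,1],
  [0,0,-0.24,0,0,0,1],
  [0,0,-0.24,0,0,0,1],
])

```text
time_s: 2.25
position: [0.4594, -0.152, 0.2589]
tool_rot: [[-0.989, 0.147, -0.001], [0.147, 0.989, 0.0], [0.001, 0.0, -1.0]]
force: [0.5, 0.0, 0.1]
gripper_width: 0.0853
```

Run:
```python
from h import *
s=st(); c=snap('wrist','w1')
```

```text
t 2.25 p [ 0.4594 -0.152   0.2589] F [0.5 0.  0.1] M [ 0.   -0.06  0.03] w 0.0853
[[-0.989, 0.147, -0.001], [0.147, 0.989, 0.0], [0.001, 0.0, -1.0]]
[-0.493  0.134  0.004  1.441 -0.    -0.346]
```

View pics/w1.png

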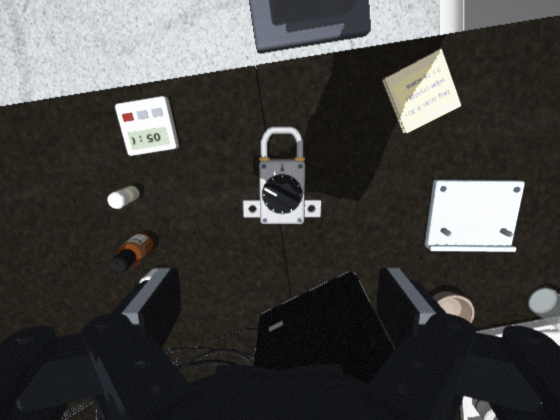

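Wrist view: lock shackle up at (283,130), lug holes at (252,209) and (312,209), dial centre (283,193) with the white line pointing left-up, about 65° CCW from the shackle, so two clicks. Jig plate at (475,215), pins at (445,232) and (505,232), fence at the bottom.

```bash
cat > meas.py <<'E'
from h import *
def comps(c,x0,y0,x1,y1,lo,amin,inv=False,amax=1e9):
    g=cv2.cvtColor(c['image'],cv2.COLOR_RGB2GRAY)[y0:y1,x0:x1]
    g=cv2.resize(g,None,fx=4,fy=4,interpolation=cv2.INTER_CUBIC)
    m=((g<lo) if inv else (g>lo)).astype(np.uint8)
    n,l,s,ce=cv2.connectedComponentsWithStats(m)
    out=[]
    for i in range(1,n):
        if amin*16<s[i][4]<amax*16:
            cnt=max(cv2.findContours((l==i).astype(np.uint8),0,2)[0],key=len)[:,0]
            f=lambda p:(np.array(p)+.5)/4-.5+[x0,y0]
            out.append((f(ce[i]),s[i][4]/16,f(cnt),f(cv2.boxPoints(cv2.minAreaRect(cnt)))))
    return out
E
python3 - <<'E'
from meas import *
c=load('w1')
print('holes');H=[]
for o in comps(c,240,198,326,222,110,8,True,60): print(o[0].round(1),round(o[1],1),at(c,*o[0],.006).round(4),np.ptp(o[2],0))
print('lock bright')
for o in comps(c,235,120,330,232,110,60): print(o[0].round(1),round(o[1],1),np.round(o[3],1).tolist())
print('jig')
for o in comps(c,415,165,535,262,130,500): print(o[0].round(1),round(o[1],1),[(p.round(1),at(c,*p,.016)[:2].round(4)) for p in o[3]])
for o in comps(c,428,182,520,245,120,4,True,400): print('dark',o[0].round(1),round(o[1],1),at(c,*o[0],.016).round(4),o[2].min(0),o[2].max(0))
I=c['image']; cv2.imwrite('pics/crop1.png',np.hstack([cv2.resize(I[120:230,235:335],(400,440),interpolation=2),cv2.resize(I[165:265,425:525],(400,440),interpolation=2)])[:,:,::-1])
E
```

```text
holes
[252.1 208.3] 35.0 [ 0.4931 -0.1925  0.006 ] [7.25 6.5 ]
[310.9 208.1] 34.0 [ 0.5042 -0.1158  0.006 ] [6.5 6. ]
lock bright
[280.5 140.3] 536.7 [[259.7, 126.7], [303.4, 126.4], [303.6, 160.6], [259.9, 160.9]]
[281.1 197.4] 1910.8 [[242.4, 161.1], [320.6, 161.1], [320.6, 223.4], [242.4, 223.4]]
jig
[474.1 215.3] 6051.4 [(array([426. , 250.6]), array([0.5821, 0.0282])), (array([426.9, 179.4]), array([0.486 , 0.0321])), (array([524.2, 180.7]), array([0.5056, 0.1529])), (array([523.2, 251.9]), array([0.603 , 0.1564]))]
dark [429.8 197.4] 166.2 [0.5099 0.0351 0.016 ] [427.625 181.625] [434.125 226.125]
dark [442.8 188.4] 16.4 [0.5005 0.0516 0.016 ] [440.375 186.375] [445.125 190.625]
dark [516.4 189.2] 18.5 [0.5152 0.1438 0.016 ] [513.625 187.125] [519.375 191.125]
dark [516.8 231.9] 153.2 [0.5732 0.1467 0.016 ] [511.625 208.125] [519.375 244.375]
dark [444.6 230.9] 32.5 [0.558  0.0531 0.016 ] [440.625 228.125] [448.875 234.375]
dark [505.  231.7] 43.5 [0.5707 0.1314 0.016 ] [499.875 228.375] [510.375 235.125]
```

View pics/crop1.png

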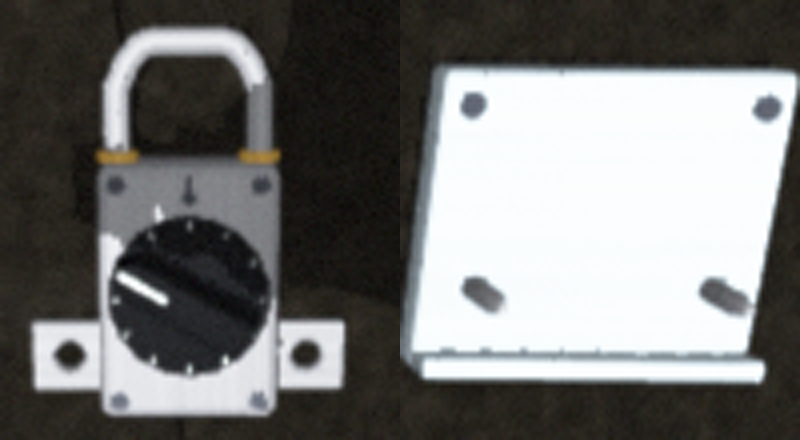

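Run:
```python
from h import *
c=load('w1')
for p in [(436.2,181.4),(524.2,181.6)]: print(at(c,*p,.016).round(4))
row([.525,.093,.15],np.radians(171))
```

```text
[0.4903 0.0436 0.016 ]
[0.5068 0.153  0.016 ]
row [ 0.    -0.001  0.011] [-0.095  0.84   0.363]
```

>>> carry_out([
  [0,0,0.01,-0.095,0.84,0.1,1],
  [0,0,0.01,-0.095,0.84,0.363,1],
  [0,0,0.01,-0.095,0.84,0.363,1],
  [0,0,0.01,-0.095,0.84,0.363,1],
  [0,0,0.01,-0.095,0.84,0.363,1],
  [0,0,0.01,-0.095,0.84,0.363,1],
  [0,0,0.01,-0.095,0.84,0.363,1],
  [0,0,0.01,-0.095,0.84,0.363,1],
])

```text
time_s: 3.1
position: [0.5243, 0.0937, 0.15]
tool_rot: [[-0.988, 0.153, -0.001], [0.153, 0.988, -0.0], [0.001, -0.0, -1.0]]
force: [-0.1, -0.9, -0.3]
gripper_width: 0.0855
```

Run:
```python
from meas import *
s=st(); c=snap('wrist','w2'); row([0.460,-0.1485,.15],np.radians(171.8))
```

```text
t 3.1 p [0.5243 0.0937 0.15  ] F [-0.1 -0.9 -0.3] M [ 0.01 -0.01  0.01] w 0.0855
[[-0.988, 0.153, -0.001], [0.153, 0.988, -0.0], [0.001, -0.0, -1.0]]
[ 0.019  0.251 -0.124  1.197 -0.     0.174]
row [-0.    -0.    -0.015] [ 0.088 -0.829  0.002]
```

View pics/w2.png

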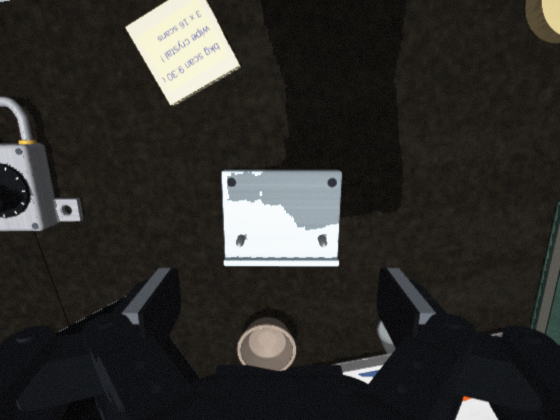

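Jig from close: plate front corners (222,171) and (341,171), pins at (241,240) and (323,240), fence at row 263; half the plate is in shadow. Measuring the pins and plate edges; then back to the lock.

Run:
```python
from meas import *
c=load('w2')
g=cv2.cvtColor(c['image'],cv2.COLOR_RGB2GRAY)
for o in comps(c,215,165,350,272,95,500): print('plate',o[1],[(p.round(1),at(c,*p,.016)[:2].round(4)) for p in o[3]])
for th in (90,130):
  for o in comps(c,226,174,338,255,th,5,True,150):
    e=cv2.fitEllipse((o[2]).astype(np.float32)); a=np.radians(e[2]); d=np.array([-np.sin(a),np.cos(a)])*e[1][1]/2
    print(th,o[0].round(1),round(o[1],1),o[2].min(0),o[2].max(0),'foot@16',at(c,*o[0],.016).round(4)[:2])
# expected pin foot/top pixel from estimate
S=np.array([.538,.0923]); y=np.radians(-8.7); R=np.array([[np.cos(y),-np.sin(y)],[np.sin(y),np.cos(y)]])
for q in [(25,39),(25,-39),(-40,56),(-40,-56)]:
    p=S+R@np.array(q)/1000; print(q,np.round([proj(c,[*p,.016]),proj(c,[*p,.036])],1).tolist())
np.set_printoptions(linewidth=220)
print(g[232:250,232:250]); print(g[232:250,314:332])
```

```text
plate 11015.625 [(array([220.6, 265.9]), array([0.5824, 0.026 ])), (array([220.9, 170. ]), array([0.4888, 0.0454])), (array([341.4, 170.4]), array([0.5061, 0.1546])), (array([341.1, 266.3]), array([0.6012, 0.1444]))]
90 [231.1 181.8] 55.1 [227.375 177.625] [235.125 185.875] foot@16 [0.5009 0.0526]
90 [331.7 182.1] 56.9 [327.625 177.875] [335.875 186.375] foot@16 [0.5156 0.1446]
90 [241.2 238.2] 32.4 [238.125 235.125] [244.125 243.625] foot@16 [0.5568 0.0516]
90 [321.5 237.7] 25.8 [318.375 235.125] [324.875 241.125] foot@16 [0.5683 0.1288]
130 [231.2 181.8] 71.4 [227.125 176.875] [235.875 186.625] foot@16 [0.501  0.0527]
130 [331.7 182.1] 74.5 [326.875 177.375] [336.375 186.875] foot@16 [0.5156 0.1446]
130 [321.9 239.4] 63.6 [317.875 234.375] [326.125 244.875] foot@16 [0.5701 0.1289]
130 [240.6 239.3] 64.9 [236.125 234.625] [245.125 245.125] foot@16 [0.5578 0.0508]
(25, 39) [[319.8, 238.3], [322.4, 245.6]]
(25, -39) [[239.5, 238.5], [237.0, 245.8]]
(-40, 56) [[340.5, 171.4], [344.7, 174.7]]
(-40, -56) [[218.6, 171.7], [214.6, 175.0]]
[[249 250 250 250 250 250 250 250 249 249 250 250 2
[... 1950 characters left out ...]
185 247 250 250 250 250]
 [250 250 250 246 174  98  93  98 100 100  96  96 146 240 249 250 250 250]
 [250 250 250 248 222 119 101 104 107 114 107 100 122 212 249 250 250 250]
 [250 250 250 249 243 143 102 112 119 136 134 109 124 218 249 250 250 250]
 [250 250 250 251 246 178 113 115 135 174 170 135 141 232 250 250 250 250]
 [251 251 250 250 248 224 157 126 157 200 199 180 194 241 250 250 251 250]
 [250 250 250 250 250 246 224 179 180 212 221 231 239 249 250 250 249 250]
 [250 250 249 250 250 249 247 237 230 235 243 249 249 250 249 249 249 250]
 [250 250 250 250 250 250 250 249 248 249 250 250 250 250 250 250 250 250]
 [250 250 250 250 251 250 250 250 250 250 250 250 250 250 250 250 250 250]]
```

>>> carry_out([
  [0,0,-0.015,0.088,-0.829,0,1],
  [0,0,-0.015,0.088,-0.829,0,1],
  [0,0,-0.015,0.088,-0.829,0,1],
  [0,0,-0.015,0.088,-0.829,0,1],
  [0,0,-0.015,0.088,-0.829,0,1],
  [0,0,-0.015,0.088,-0.829,0,1],
  [0,0,-0.015,0.088,-0.829,0,1],
  [0,0,-0.015,0.088,-0.829,0,1],
])

```text
time_s: 3.95
position: [0.4601, -0.1484, 0.1509]
tool_rot: [[-0.99, 0.143, 0.001], [0.143, 0.99, -0.0], [-0.001, -0.0, -1.0]]
force: [-0.3, -0.1, 0.1]
gripper_width: 0.0859
```

Run:
```python
from meas import *
s=st(); c=snap('wrist','w3')
S=np.array([.4739,-.1506]); y=np.radians(-8.2); R=np.array([[np.cos(y),-np.sin(y)],[np.sin(y),np.cos(y)]])
for q in [(25,39),(25,-39)]:
    p=S+R@np.array(q)/1000; u,v=proj(c,[*p,.006]); print(q,u,v)
    for o in comps(c,int(u)-14,int(v)-12,int(u)+14,int(v)+12,100,10,True,120): print('hole',o[0].round(1),round(o[1],1),np.ptp(o[2],0),at(c,*o[0],.0055).round(4))
```

```text
t 3.95 p [ 0.4601 -0.1484  0.1509] F [-0.3 -0.1  0.1] M [-0.01  0.01  0.02] w 0.0859
[[-0.99, 0.143, 0.001], [0.143, 0.99, -0.0], [-0.001, -0.0, -1.0]]
[-0.486  0.167 -0.232  1.171  0.    -0.342]
(25, 39) 317.5721508526932 234.56010594970883
hole [314.7 223.3] 85.1 [27.75  7.75] [ 0.4922 -0.117   0.0055]
hole [330.1 237.6] 14.4 [ 1.   17.75] [ 0.5094 -0.1034  0.0055]
hole [317.4 234.6] 64.1 [9.25 8.75] [ 0.5044 -0.1157  0.0055]
(25, -39) 239.81731881721439 234.61209087089318
hole [240.2 234.6] 65.8 [9.75 8.75] [ 0.4933 -0.1925  0.0055]
```

View pics/w3.png

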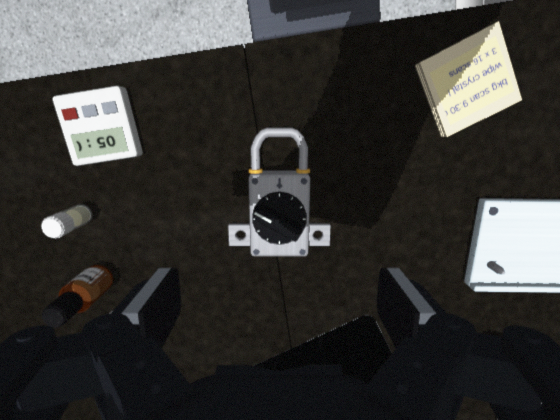

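Lock seen centred: shackle up at (280,150), holes at (240,235) and (317,235), dial still about 60° off. Both looks agree: centre (0.474,-0.1505), yaw -8.2°. Jig seat is about (0.538,0.094), yaw -9.0°. Descending on the case.

>>> carry_out([
  [0,0,0,-0.007,0,0.2,1],
  [0,0,0,-0.007,0,0.35,1],
  [0,0,0,-0.007,0,0.42,1],
  [0,0,0,-0.007,0,0.46,1],
  [0,0,0,-0.007,0,0.497,1],
  [0,0,0,-0.007,0,0.497,1],
  [0,0,0,-0.007,0,0.497,0.7],
])

```text
time_s: 4.7
position: [0.4628, -0.1482, 0.0018]
tool_rot: [[-0.99, 0.141, 0.001], [0.141, 0.99, -0.0], [-0.001, -0.0, -1.0]]
force: [-1.4, 0.5, -0.7]
gripper_width: 0.0731
```

>>> carry_out([
  [0,0,0,0,0,0,0.5],
  [0,0,0,0,0,0,0.5],
  [0,0,0,0,0,0,0.5],
  [0,0,0,0,0,0,0.4],
  [0,0,0,0,0,0,0.4],
  [0,0,0,0,0,0,0.4],
])

```text
time_s: 5.3
position: [0.4631, -0.1505, 0.0029]
tool_rot: [[-0.99, 0.143, 0.002], [0.143, 0.99, -0.004], [-0.003, -0.004, -1.0]]
force: [-4.6, -5.9, 15.2]
gripper_width: 0.0346
```

Run:
```python
from h import *
s=st(); c=snap('wrist','w4'); d=snap('side','s4'); 
I=cv2.resize(d['image'][200:330,200:350],(600,520)); 
cv2.imwrite('pics/c4.png',np.hstack([I,cv2.resize(c['image'][100:420,160:400],(200,267)).repeat(1,0) if 0 else np.zeros((520,1,3),np.uint8)])[:,:,::-1])
```

```text
t 5.3 p [ 0.4631 -0.1505  0.0029] F [-4.6 -5.9 15.2] M [-1.    0.88 -0.1 ] w 0.0346
[[-0.99, 0.143, 0.002], [0.143, 0.99, -0.004], [-0.003, -0.004, -1.0]]
[-0.485  0.3   -0.474  0.793 -0.003 -0.342]
```

View pics/c4.png

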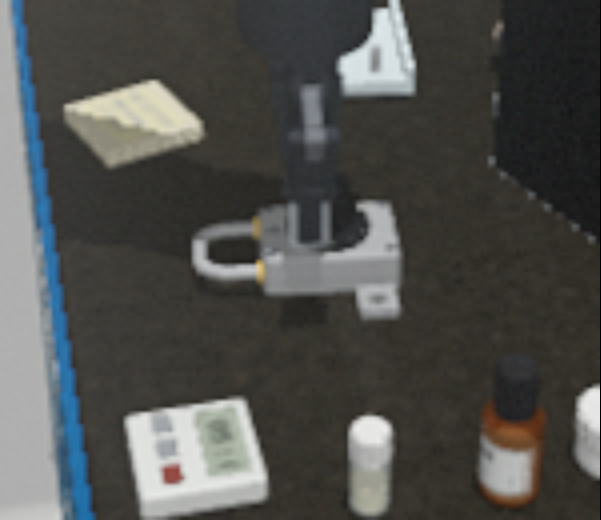

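View pics/w4.png

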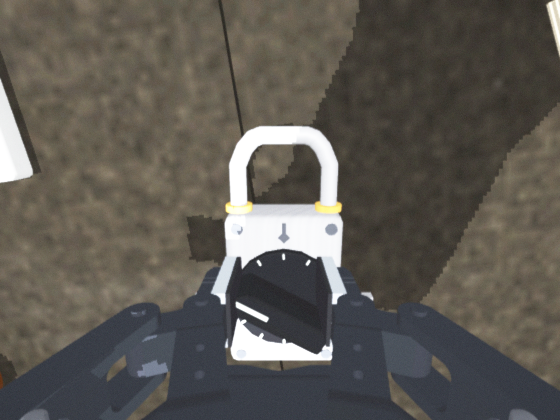

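The fingers look to be resting on top of the case (34 mm is just the commanded opening), so the tips may sit further back than the reported TCP. I'll check this in pictures I already have.

Run:
```python
from h import *
c=load('side0'); T=np.array([.2395,-.4947,.2016]); 
Y=np.array([.436,-.9,0]); X=np.array([.9,.436,0])
for w in (.0425,-.0425):
  for z in (0,.013,.04): print(w,z,[np.round(proj(c,T+Y*w+X*x+[0,0,z]),0).tolist() for x in (-.011,.011)])
c=load('s4'); T=np.array([.4631,-.1505,.0029]);Y=np.array([.143,.99,0]);X=np.array([-.99,.143,0])
for z in (0,.026,.04): print('s4',z,[np.round((np.array(proj(c,T+Y*-.0173+X*x+[0,0,z]))-200)*4,0).tolist() for x in (-.011,.011)])
c=load('w4')
for z in (0,.026,.04): print('w4',z,[np.round(proj(c,T+Y*w+X*x+[0,0,z]),0).tolist() for w in (-.0173,.0173) for x in (-.011,.011)])
c=load('w3');T=np.array([.4601,-.1484,.1509])
for z in (0,.013,.04): print('w3',z,[np.round(proj(c,T+Y*w+X*x+[0,0,z]),0).tolist() for w in (-.0425,.0425) for x in (-.011,.011)])
# lock corners in w4
S=np.array([.4741,-.1505,0])
for q in [(-.04,-.028,.028),(-.04,.028,.028)]: print(np.round(proj(load('w4'),S-X*q[0]+Y*q[1]+[0,0,q[2]]),0))
```

```text
0.0425 0 [[171.0, 342.0], [187.0, 334.0]]
0.0425 0.013 [[169.0, 334.0], [186.0, 326.0]]
0.0425 0.04 [[166.0, 317.0], [184.0, 309.0]]
-0.0425 0 [[143.0, 305.0], [158.0, 298.0]]
-0.0425 0.013 [[141.0, 297.0], [157.0, 290.0]]
-0.0425 0.04 [[138.0, 281.0], [154.0, 274.0]]
s4 0 [[325.0, 284.0], [288.0, 285.0]]
s4 0.026 [[326.0, 247.0], [288.0, 249.0]]
s4 0.04 [[326.0, 227.0], [288.0, 229.0]]
w4 0 [[248.0, 272.0], [247.0, 235.0], [310.0, 272.0], [311.0, 235.0]]
w4 0.026 [[243.0, 295.0], [242.0, 253.0], [315.0, 295.0], [316.0, 253.0]]
w4 0.04 [[240.0, 311.0], [238.0, 265.0], [318.0, 311.0], [319.0, 265.0]]
w3 0 [[203.0, 272.0], [201.0, 235.0], [355.0, 272.0], [358.0, 235.0]]
w3 0.013 [[198.0, 283.0], [195.0, 243.0], [361.0, 283.0], [363.0, 243.0]]
w3 0.04 [[183.0, 311.0], [179.0, 265.0], [375.0, 311.0], [379.0, 265.0]]
[221. 215.]
[344. 215.]
```

The pictures agree: the real finger tips lie about 25–40 mm behind the reported TCP, depending on opening. The fingers closed above the case, so the TCP must go deeper. Backing off and re-measuring the lock.

>>> carry_out([
  [0,0,0,0,0,-0.03,0.6],
  [0,0,0,0,0,-0.08,1],
  [0,0,0,0,0,-0.2,1],
  [0,0,0,0,0,-0.3,1],
  [0,0,0,0,0,-0.4,1],
  [0,0,0,0,0,-0.4,1],
  [0,0,0,0,0,-0.4,1],
])

```text
time_s: 6.1
position: [0.4625, -0.1485, 0.1218]
tool_rot: [[-0.99, 0.142, 0.001], [0.142, 0.99, -0.0], [-0.001, -0.0, -1.0]]
force: [-0.5, 0.4, 0.2]
gripper_width: 0.0857
```

```bash
cat > holes.py <<'E'
from meas import *
def holes(c,S,yaw,zl=0):
    R=np.array([[np.cos(yaw),-np.sin(yaw)],[np.sin(yaw),np.cos(yaw)]]); P=[]
    for q in [(25,39),(25,-39)]:
        p=np.array(S)+R@np.array(q)/1000; u,v=map(int,proj(c,[*p,.006+zl]))
        o=min(comps(c,u-16,v-14,u+16,v+14,100,20,True,160),key=lambda o:abs(np.ptp(o[2],0)-np.ptp(o[2],0)[::-1]).sum()+2*np.hypot(*(o[0]-[u,v])))
        print('hole',o[0].round(1),round(o[1]),np.ptp(o[2],0)); P.append(at(c,*o[0],.0055+zl)[:2])
    d=P[0]-P[1]; yw=np.arctan2(-d[0],d[1]); m=(P[0]+P[1])/2-.025*np.array([np.cos(yw),np.sin(yw)])
    print('sep',np.hypot(*d).round(4),'centre',m.round(4),'yaw',np.degrees(yw).round(2)); return m,yw
E
python3 - <<'E'
from holes import *
st(); c=snap('wrist','w5'); m,y=holes(c,[.4741,-.1505],np.radians(-8.2))
P=m-.012*np.array([np.cos(y),np.sin(y)]); row([*P,-.024],y+np.pi)
E
```

```text
t 6.1 p [ 0.4625 -0.1485  0.1218] F [-0.5  0.4  0.2] M [-0.01 -0.03 -0.03] w 0.0857
[[-0.99, 0.142, 0.001], [0.142, 0.99, -0.0], [-0.001, -0.0, -1.0]]
[-0.484  0.189 -0.282  1.099  0.    -0.342]
hole [321.2 242.5] 77 [10.    9.25]
hole [236.8 242.5] 76 [10.75  9.25]
sep 0.0775 centre [ 0.4742 -0.1501] yaw -8.13
row [ 0. -0. -0.] [-0.001 -0.     0.483]
```

>>> carry_out([
  [0,0,0,0,0,0.15,1],
  [0,0,0,0,0,0.3,1],
  [0,0,0,0,0,0.38,1],
  [0,0,0,0,0,0.44,1],
  [0,0,0,0,0,0.44,1],
])

```text
time_s: 6.65
position: [0.4599, -0.1473, -0.0138]
tool_rot: [[-0.99, 0.142, -0.006], [0.142, 0.99, 0.003], [0.006, 0.002, -1.0]]
force: [-0.3, 0.1, 0.4]
gripper_width: 0.0852
```

>>> carry_out([
  [0,0,0,0,0,0.02,1],
  [0,0,0,0,0,0.04,1],
  [0,0,0,0,0,0.04,0.8],
  [0,0,0,0,0,0.04,0.75],
])

```text
time_s: 7.05
position: [0.4625, -0.1487, -0.0223]
tool_rot: [[-0.99, 0.142, 0.001], [0.142, 0.99, -0.0], [-0.001, -0.0, -1.0]]
force: [0.6, -0.3, 0.1]
gripper_width: 0.0642
```

Free of the table, no contact. Closing on the case.

>>> carry_out([
  [0,0,0,0,0,0,0.5],
  [0,0,0,0,0,0,0.5],
  [0,0,0,0,0,0,0.3],
  [0,0,0,0,0,0,0.3],
  [0,0,0,0,0,0,0.3],
])

```text
time_s: 7.55
position: [0.4627, -0.1486, -0.0219]
tool_rot: [[-0.99, 0.142, 0.001], [0.142, 0.99, -0.0], [-0.001, -0.0, -1.0]]
force: [-1.2, 0.5, 5.2]
gripper_width: 0.0545
```

>>> carry_out([
  [0,0,0,0,0,-0.05,0.2],
  [0,0,0,0,0,-0.1,0.2],
  [0,0,0,0,0,-0.2,0.2],
  [0,0,0,0,0,-0.3,0.2],
  [0,0,0,0,0,-0.3,0.2],
  [0,0,0,0,0,-0.3,0.2],
])

```text
time_s: 8.15
position: [0.4623, -0.1485, 0.0672]
tool_rot: [[-0.99, 0.142, 0.001], [0.142, 0.99, -0.0], [-0.001, -0.0, -1.0]]
force: [0.6, 0.5, -5.5]
gripper_width: 0.0547
```

Run:
```python
from h import *
st(); c=snap('wrist','w6'); s=snap('side','s6'); row([.5266,.0956,.068],np.radians(171.0))
I=np.hstack([c['image'][60:400,140:420], cv2.resize(s['image'][160:330,210:350],(280,340))])
cv2.imwrite('pics/c6.png',I[:,:,::-1])
```

```text
t 8.15 p [ 0.4623 -0.1485  0.0672] F [ 0.6  0.5 -5.5] M [-0.01  0.04 -0.04] w 0.0547
[[-0.99, 0.142, 0.001], [0.142, 0.99, -0.0], [-0.001, -0.0, -1.0]]
[-0.484  0.232 -0.377  0.961 -0.    -0.342]
row [ 0.001 -0.003  0.019] [-0.1    0.835 -0.006]
```

View pics/c6.png

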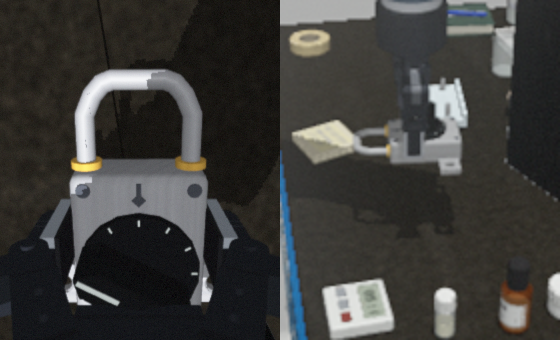

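The crop shows the lock held level in the fingers and clear of the worktop (side crop, about (430,150)), with the shackle to the front. Force is about -5.5 N. Moving over the jig.

>>> carry_out([
  [0,0,0,-0.02,0.15,-0.01,0.2],
  [0,0,0.02,-0.04,0.3,-0.01,0.2],
  [0,0,0.02,-0.055,0.45,-0.006,0.2],
  [0,0,0.02,-0.075,0.6,-0.006,0.2],
  [0,0,0.019,-0.09,0.72,-0.006,0.2],
  [0,0,0.019,-0.095,0.8,-0.006,0.2],
  [0,0,0.019,-0.1,0.835,-0.006,0.2],
  [0,0,0.019,-0.1,0.835,-0.006,0.2],
  [0,0,0.019,-0.1,0.835,-0.006,0.2],
])

```text
time_s: 9.15
position: [0.527, 0.0945, 0.0682]
tool_rot: [[-0.988, 0.157, -0.002], [0.157, 0.988, -0.0], [0.002, -0.001, -1.0]]
force: [-0.4, -0.5, -4.3]
gripper_width: 0.0547
```

Run:
```python
from h import *
s=st(); row([.5266,.0956,.018],np.radians(171.0))
```

```text
t 9.15 p [0.527  0.0945 0.0682] F [-0.4 -0.5 -4.3] M [-0.03  0.04 -0.03] w 0.0547
[[-0.988, 0.157, -0.002], [0.157, 0.988, -0.0], [0.002, -0.001, -1.0]]
[ 0.021  0.31  -0.261  1.001 -0.     0.178]
row [-0.001 -0.002 -0.   ] [0.001 0.004 0.167]
```

>>> carry_out([
  [0,0,0,0,0,0.08,0.2],
  [0,0,0,0,0,0.13,0.2],
  [0,0,0,0,0,0.15,0.2],
  [0,0,0,0,0,0.15,0.2],
  [0,0,0,0,0,0.15,0.2],
  [0,0,0,0,0,0.15,0.2],
])

```text
time_s: 9.75
position: [0.5281, 0.0948, 0.0249]
tool_rot: [[-0.988, 0.157, 0.001], [0.157, 0.988, -0.0], [-0.001, 0.0, -1.0]]
force: [-0.3, 0.1, -4.9]
gripper_width: 0.0547
```

Run:
```python
from h import *
s=st(); row([.5266,.0956,.018],np.radians(171.0)); c=snap('wrist','w7'); snap('side','s7'); snap('top','t7')
d=load('s7'); 
I=np.hstack([c['image'][130:400,140:420], cv2.resize(d['image'][180:240,255:317],(280,270),interpolation=2)])
cv2.imwrite('pics/c7.png',I[:,:,::-1])
```

```text
t 9.75 p [0.5281 0.0948 0.0249] F [-0.3  0.1 -4.9] M [ 0.06  0.03 -0.05] w 0.0547
[[-0.988, 0.157, 0.001], [0.157, 0.988, -0.0], [-0.001, 0.0, -1.0]]
[ 0.021  0.35  -0.327  0.893 -0.     0.179]
row [ 0.     0.002 -0.001] [0.005 0.002 0.023]
```

View pics/c7.png

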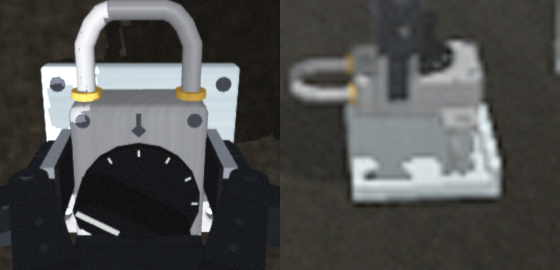

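The crop shows the lock level above the plate, a touch to the left of the plate's centre line (lock mid 139, plate mid 140.5). That matches the 0.8 mm pose error. Correcting and lowering onto the tapers.

>>> carry_out([
  [0,0,0,0.005,0.002,0.01,0.2],
  [0,0,0,0.005,0.002,0.02,0.2],
  [0,0,0,0.005,0.002,0.03,0.2],
  [0,0,0,0.005,0.002,0.04,0.2],
  [0,0,0,0.005,0.002,0.05,0.2],
  [0,0,0,0.005,0.002,0.05,0.2],
  [0,0,0,0.005,0.002,0.05,0.2],
])

```text
time_s: 10.6
position: [0.5261, 0.096, 0.009]
tool_rot: [[-0.988, 0.156, -0.0], [0.156, 0.988, 0.0], [0.0, -0.0, -1.0]]
force: [-0.7, 0.4, -5.2]
gripper_width: 0.0545
```

>>> carry_out([
  [0,0,0,0,0,0.01,0.2],
  [0,0,0,0,0,0.02,0.2],
  [0,0,0,0,0,0.02,0.2],
])

```text
time_s: 10.9
position: [0.5259, 0.0959, 0.0026]
tool_rot: [[-0.988, 0.157, -0.001], [0.157, 0.988, -0.0], [0.001, -0.0, -1.0]]
force: [-0.5, -0.5, -4.8]
gripper_width: 0.055
```

>>> carry_out([
  [0,0,0,0,0,0.01,0.2],
  [0,0,0,0,0,0.02,0.2],
  [0,0,0,0,0,0.027,0.2],
  [0,0,0,0,0,0.027,0.2],
])

```text
time_s: 11.3
position: [0.5259, 0.096, -0.0054]
tool_rot: [[-0.988, 0.156, -0.001], [0.156, 0.988, -0.0], [0.001, -0.0, -1.0]]
force: [-0.4, -1.0, -4.8]
gripper_width: 0.0546
```

>>> carry_out([
  [0,0,0,0,0,0.004,0.2],
  [0,0,0,0,0,0.007,0.2],
  [0,0,0,0,0,0.007,0.2],
])

```text
time_s: 11.6
position: [0.5262, 0.096, -0.0059]
tool_rot: [[-0.988, 0.156, 0.001], [0.156, 0.988, -0.0], [-0.001, 0.0, -1.0]]
force: [-5.4, -0.9, 10.7]
gripper_width: 0.0548
```

Contact at exactly the expected height. Releasing and rising to look at the lock and dial.

>>> carry_out([
  [0,0,0,0,0,-0.003,0.7],
  [0,0,0,0,0,-0.003,1],
  [0,0,0,0,0,-0.003,1],
  [0,0,0,0,0,-0.003,1],
  [0,0,0,0,0,-0.1,1],
  [0,0,0,0,0,-0.25,1],
  [0,0,0,0,0,-0.4,1],
  [0,0,0,0,0,-0.5,1],
  [0,0,0,0,0,-0.5,1],
  [0,0,0,0,0,-0.5,1],
])

```text
time_s: 12.6
position: [0.5264, 0.096, 0.1432]
tool_rot: [[-0.988, 0.156, 0.001], [0.156, 0.988, 0.0], [-0.001, 0.0, -1.0]]
force: [0.6, -0.1, -0.7]
gripper_width: 0.0854
```

Run:
```python
from meas import *
s=st(); c=snap('wrist','w8')
S=np.array([.538,.0938]); y=np.radians(-9); R=np.array([[np.cos(y),-np.sin(y)],[np.sin(y),np.cos(y)]])
for q,z in [((25,39),.022),((25,-39),.022),((0,0),.06),((0,0),.055),((-80,0),.031)]: print(q,np.round(proj(c,[*(S+R@np.array(q)/1000),z]),1))
cv2.imwrite('pics/c8.png',cv2.resize(c['image'][110:290,180:380],(800,720),interpolation=2)[:600,:,::-1])
```

```text
t 12.6 p [0.5264 0.096  0.1432] F [ 0.6 -0.1 -0.7] M [-0.   -0.02 -0.02] w 0.0854
[[-0.988, 0.156, 0.001], [0.156, 0.988, 0.0], [-0.001, 0.0, -1.0]]
[ 0.023  0.257 -0.134  1.179  0.     0.181]
(25, 39) [320.3 240.6]
(25, -39) [236.7 240.7]
(0, 0) [278.4 227.6]
(0, 0) [278.4 225.8]
(-80, 0) [278.4 124. ]
```

View pics/c8.png

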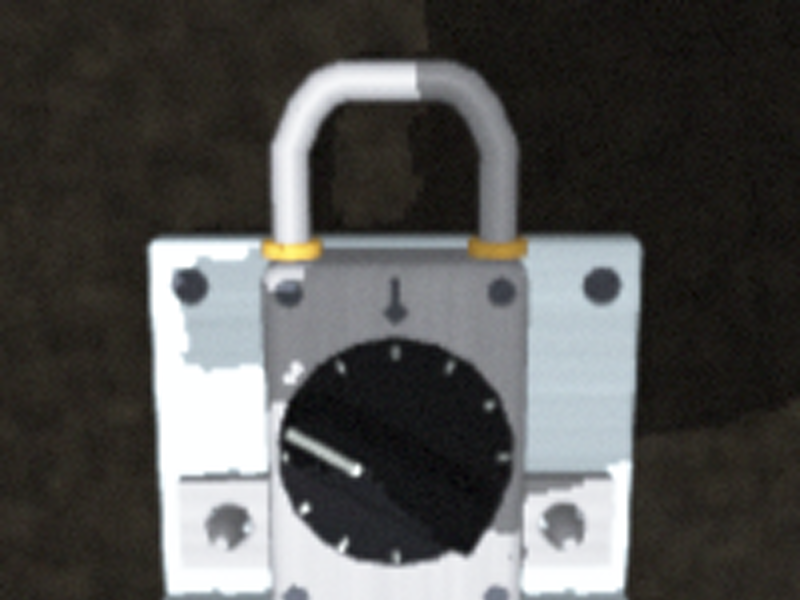

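The lock is seated: the pin tops show in both lug holes at about (237,241) and (321,241), where they were predicted, and the shackle is shut. The white line lies about 61° CCW from the shackle, so two clicks remain. Aligning over the dial.

>>> carry_out([
  [0,0,-1,-0.039,0,0.1,0.4],
  [0,0,-1,-0.039,0,0.1,0.4],
  [0,0,-1,-0.039,0,0.1,0.4],
  [0,0,-1,-0.039,0,0.1,0.4],
  [0,0,-1,-0.039,0,0.1,0.4],
  [0,0,-1,-0.039,0,0.1,0.4],
])

```text
time_s: 13.25
position: [0.5368, 0.0941, 0.1111]
tool_rot: [[-0.806, -0.592, -0.003], [-0.592, 0.806, -0.0], [0.003, 0.002, -1.0]]
force: [0.4, 0.4, -0.8]
gripper_width: 0.0346
```

>>> carry_out([
  [0,0,-0.333,0,0,0,0.4],
  [0,0,-0.333,0,0,0,0.4],
  [0,0,-0.333,0,0,0,0.4],
  [0,0,-0.333,0,0,0,0.4],
])

```text
time_s: 13.65
position: [0.5372, 0.0941, 0.1118]
tool_rot: [[-0.632, -0.775, -0.002], [-0.775, 0.632, -0.0], [0.001, 0.002, -1.0]]
force: [-0.5, 0.8, 1.1]
gripper_width: 0.0343
```

Run:
```python
from h import *
st(); row([.5378,.094,.032],np.radians(231))
```

```text
t 13.65 p [0.5372 0.0941 0.1118] F [-0.5  0.8  1.1] M [0.01 0.01 0.  ] w 0.0343
[[-0.632, -0.775, -0.002], [-0.775, 0.632, -0.0], [0.001, 0.002, -1.0]]
[ 0.02   0.294 -0.164  1.115 -0.    -0.867]
row [ 0.002 -0.002 -0.005] [-0.001 -0.002  0.266]
```

>>> carry_out([
  [0,0,0,0,-0.001,0.1,0.4],
  [0,0,0,0,-0.001,0.2,0.4],
  [0,0,0,0,-0.001,0.24,0.4],
  [0,0,0,0,-0.001,0.265,0.4],
  [0,0,0,0,-0.001,0.265,0.4],
  [0,0,0,0,-0.001,0.265,0.3],
])

```text
time_s: 14.25
position: [0.5386, 0.094, 0.0342]
tool_rot: [[-0.63, -0.777, 0.001], [-0.777, 0.63, -0.0], [-0.001, -0.001, -1.0]]
force: [0.8, 0.5, -0.3]
gripper_width: 0.0256
```

>>> carry_out([
  [0,0,0,0,0,0,0.25],
  [0,0,0,0,0,0,0.15],
  [0,0,0,0,0,0,0.05],
  [0,0,0,0,0,0,0.05],
])

```text
time_s: 14.65
position: [0.539, 0.0937, 0.0346]
tool_rot: [[-0.63, -0.777, 0.003], [-0.777, 0.63, -0.0], [-0.001, -0.002, -1.0]]
force: [0.9, -0.9, 4.7]
gripper_width: 0.0101
```

Run:
```python
from h import *
st()
```

```text
t 14.65 p [0.539  0.0937 0.0346] F [ 0.9 -0.9  4.7] M [-0.26 -0.11  0.03] w 0.0101
[[-0.63, -0.777, 0.003], [-0.777, 0.63, -0.0], [-0.001, -0.002, -1.0]]
[ 0.019  0.355 -0.289  0.924 -0.    -0.871]
```

>>> carry_out([
  [0,0,0.11,0,0,0,0.05],
  [0,0,0.22,0,0,0,0.05],
  [0,0,0.33,0,0,0,0.05],
  [0,0,0.44,0,0,0,0.05],
  [0,0,0.56,0,0,0,0.05],
  [0,0,0.667,0,0,0,0.05],
  [0,0,0.667,0,0,0,0.05],
  [0,0,0.667,0,0,0,0.05],
])

```text
time_s: 15.45
position: [0.5388, 0.0942, 0.0346]
tool_rot: [[-0.934, -0.358, 0.002], [-0.358, 0.934, 0.001], [-0.002, -0.0, -1.0]]
force: [0.9, 1.0, 4.5]
gripper_width: 0.0095
```

>>> carry_out([
  [0,0,0.11,0,0,0,0.05],
  [0,0,0.22,0,0,0,0.05],
  [0,0,0.33,0,0,0,0.05],
  [0,0,0.44,0,0,0,0.05],
  [0,0,0.56,0,0,0,0.05],
  [0,0,0.667,0,0,0,0.05],
  [0,0,0.667,0,0,0,0.05],
  [0,0,0.667,0,0,0,0.05],
])

```text
time_s: 16.25
position: [0.5387, 0.0946, 0.0346]
tool_rot: [[-0.988, 0.157, 0.002], [0.157, 0.988, 0.001], [-0.002, 0.002, -1.0]]
force: [-0.0, 3.5, 5.8]
gripper_width: 0.0096
```

Run:
```python
from h import *
st()
```

```text
t 16.25 p [0.5387 0.0946 0.0346] F [-0.   3.5  5.8] M [ 0.59  0.04 -0.18] w 0.0096
[[-0.988, 0.157, 0.002], [0.157, 0.988, 0.001], [-0.002, 0.002, -1.0]]
[ 0.02   0.355 -0.289  0.924  0.001  0.178]
```

>>> carry_out([
  [0,0,0,0,0,0,0.3],
  [0,0,0,0,0,0,0.4],
  [0,0,0,0.01,0,-0.1,0.4],
  [0,0,0,0.03,0,-0.25,0.4],
  [0,0,0,0.04,0,-0.36,0.4],
  [0,0,0,0.04,0,-0.36,0.4],
  [0,0,0,0.04,0,-0.36,0.4],
])

```text
time_s: 16.95
position: [0.5263, 0.0958, 0.1418]
tool_rot: [[-0.988, 0.157, 0.001], [0.157, 0.988, -0.0], [-0.001, 0.0, -1.0]]
force: [0.3, -0.3, 0.2]
gripper_width: 0.034
```

Run:
```python
from meas import *
st(); c=snap('wrist','w9')
S=np.array([.538,.0938]); y=np.radians(-9); R=np.array([[np.cos(y),-np.sin(y)],[np.sin(y),np.cos(y)]])
for q,z in [((25,39),.022),((25,-39),.022),((0,0),.071),((-76,0),.031),((-80,0),.031)]: print(q,np.round(proj(c,[*(S+R@np.array(q)/1000),z]),1))
u,v=map(int,proj(c,[*S,.066]))
for o in comps(c,u-24,v-40,u+24,v+5,140,8): 
    r=cv2.minAreaRect(o[2].astype(np.float32)); print('white',o[0].round(1),round(o[1],1),[np.round(k,1) for k in r])
u,v=map(int,proj(c,[*(S+R@np.array((-.078,0))),.031]))
for o in comps(c,u-40,v-25,u+40,v+40,95,100): print('shackle',o[1],o[2].min(0),o[2].max(0), at(c,(o[2].min(0)[0]+o[2].max(0)[0])/2,o[2].min(0)[1],.031))
cv2.imwrite('pics/c9.png',cv2.resize(c['image'][100:290,170:390],(660,570),interpolation=2)[:,:,::-1])
```

```text
t 16.95 p [0.5263 0.0958 0.1418] F [ 0.3 -0.3  0.2] M [-0.01  0.01  0.04] w 0.034
[[-0.988, 0.157, 0.001], [0.157, 0.988, -0.0], [-0.001, 0.0, -1.0]]
[ 0.023  0.257 -0.137  1.176 -0.     0.181]
(25, 39) [320.7 241.2]
(25, -39) [236.7 241.3]
(0, 0) [278.7 232.6]
(-76, 0) [278.6 129.1]
(-80, 0) [278.6 124. ]
white [290.3 191.7] 8.6 [array([290.2, 191.7]), array([4. , 3.1]), np.float64(85.2)]
white [296.1 193. ] 18.5 [array([296.3, 193.2]), array([7.5, 3.8]), np.float64(76.0)]
white [279.4 212.2] 42.1 [array([279.4, 212.1]), array([20.,  2.]), np.float64(90.0)]
shackle 1018.0 [248.125 123.875] [310.125 165.375] [0.45892867 0.10675384 0.031     ]
```

View pics/c9.png

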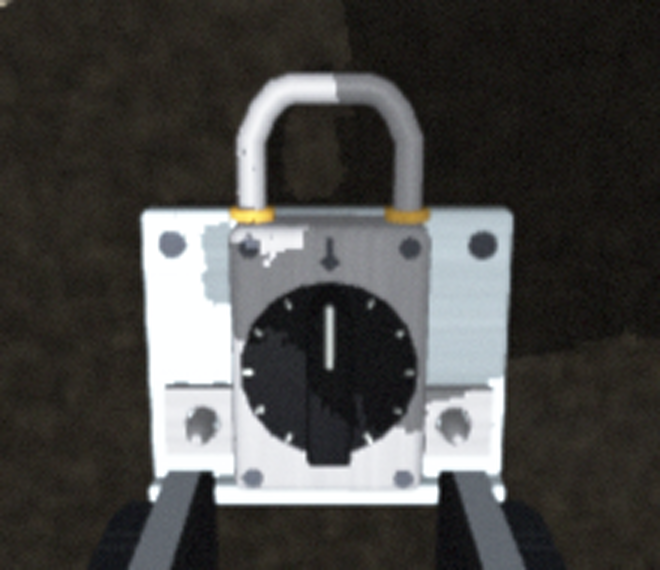

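Dial pointer sits at the mark (line column 279.4, axis 278.7; crop (330,335)). Pins show in both holes and the shackle is shut (outer edge at row 124, as predicted). Turning the gripper a quarter and moving over the cross-bar.

>>> carry_out([
  [0,0,1,0.214,0,0,0.3],
  [0,0,1,0.214,0,0,0.3],
  [0,0,1,0.214,0,0,0.3],
  [0,0,1,0.214,0,0,0.3],
  [0,0,1,0.214,0,0,0.3],
  [0,0,1,0.214,0,0,0.3],
])

```text
time_s: 17.6
position: [0.4619, 0.1058, 0.1398]
tool_rot: [[-0.583, 0.813, -0.003], [0.813, 0.583, -0.0], [0.002, -0.002, -1.0]]
force: [-0.1, -0.6, 0.5]
gripper_width: 0.0256
```

>>> carry_out([
  [0,0,1,0,0,0.1,0.3],
  [0,0,1,0,0,0.1,0.3],
  [0,0,1,0,0,0.1,0.3],
  [0,0,1,0,0,0.1,0.3],
  [0,0,1,0,0,0.1,0.3],
  [0,0,1,0,0,0.1,0.3],
  [0,0,1,0,0,0.1,0.3],
])

```text
time_s: 18.3
position: [0.4619, 0.1058, 0.1099]
tool_rot: [[0.158, 0.987, -0.003], [0.987, -0.158, -0.0], [-0.001, -0.003, -1.0]]
force: [-0.1, 0.8, 0.2]
gripper_width: 0.0254
```

Run:
```python
from h import *
st(); row([.4629,.1057,-.007],np.radians(81))
```

```text
t 18.3 p [0.4619 0.1058 0.1099] F [-0.1  0.8  0.2] M [-0.03  0.01 -0.01] w 0.0254
[[0.158, 0.987, -0.003], [0.987, -0.158, -0.0], [-0.001, -0.003, -1.0]]
[ 0.048  0.18  -0.326  1.068 -0.     1.777]
row [-0.003  0.001 -0.002] [0.    0.005 0.39 ]
```

>>> carry_out([
  [0,0,0,0,0.003,0.12,0.3],
  [0,0,0,0,0.003,0.22,0.3],
  [0,0,0,0,0.003,0.28,0.3],
  [0,0,0,0,0.003,0.31,0.3],
  [0,0,0,0,0.003,0.34,0.3],
  [0,0,0,0,0.003,0.34,0.3],
])

```text
time_s: 18.9
position: [0.4632, 0.1057, 0.0086]
tool_rot: [[0.157, 0.988, -0.001], [0.988, -0.157, -0.0], [-0.0, -0.001, -1.0]]
force: [0.7, -0.0, 1.0]
gripper_width: 0.026
```

>>> carry_out([
  [0,0,0,0,0,0.025,0.3],
  [0,0,0,0,0,0.05,0.3],
  [0,0,0,0,0,0.05,0.3],
])

```text
time_s: 19.2
position: [0.4632, 0.1058, -0.0062]
tool_rot: [[0.157, 0.988, -0.001], [0.988, -0.157, -0.0], [-0.0, -0.001, -1.0]]
force: [-0.4, -1.2, -0.1]
gripper_width: 0.0257
```

>>> carry_out([
  [0,0,0,0,0,0,0.18],
  [0,0,0,0,0,0,0.12],
  [0,0,0,0,0,0,0.08],
  [0,0,0,0,0,0,0.04],
  [0,0,0,0,0,0,0.02],
  [0,0,0,0,0,0,0.02],
])

```text
time_s: 19.8
position: [0.4639, 0.1058, -0.0053]
tool_rot: [[0.157, 0.988, 0.001], [0.988, -0.157, 0.0], [0.0, 0.001, -1.0]]
force: [0.4, -0.2, 3.5]
gripper_width: 0.0051
```

Run:
```python
from h import *
st()
```

```text
t 19.8 p [ 0.4639  0.1058 -0.0053] F [ 0.4 -0.2  3.5] M [ 0.01 -0.12 -0.  ] w 0.0051
[[0.157, 0.988, 0.001], [0.988, -0.157, 0.0], [0.0, 0.001, -1.0]]
[ 0.048  0.296 -0.508  0.766 -0.     1.776]
```

>>> carry_out([
  [0,0,0,0,0,-0.001,0.02],
  [0,0,0,0,-0.01,-0.001,0.02],
  [0,0,0,0,-0.02,-0.001,0.02],
  [0,0,0,0,-0.03,-0.001,0.02],
  [0,0,0,0,-0.04,-0.001,0.02],
  [0,0,0,0,-0.05,-0.001,0.02],
  [0,0,0,0,-0.056,-0.001,0.02],
  [0,0,0,0,-0.056,-0.001,0.02],
  [0,0,0,0,-0.056,-0.001,0.02],
  [0,0,0,0,-0.056,-0.001,0.02],
])

```text
time_s: 20.8
position: [0.4473, 0.1084, -0.0052]
tool_rot: [[0.157, 0.988, 0.001], [0.988, -0.157, -0.0], [-0.0, 0.001, -1.0]]
force: [4.8, -1.1, 0.2]
gripper_width: 0.0056
```

Run:
```python
from meas import *
st(); c=snap('side','s10'); d=snap('top','t10'); w=snap('wrist','w10')
S=np.array([.538,.0938])
I=np.hstack([cv2.resize(c['image'][180:240,245:320],(400,320),interpolation=2),cv2.resize(w['image'],(400,300))[:300].copy() if 0 else cv2.resize(w['image'],(400,320))])
cv2.imwrite('pics/c10.png',I[:,:,::-1])
```

```text
t 20.8 p [ 0.4473  0.1084 -0.0052] F [ 4.8 -1.1  0.2] M [-0.2  -1.07  0.09] w 0.0056
[[0.157, 0.988, 0.001], [0.988, -0.157, -0.0], [-0.0, 0.001, -1.0]]
[ 0.055  0.273 -0.543  0.754 -0.     1.784]
```

Pulled 16.8 mm, with 4.9 N of spring force and almost no vertical load. I'll check numerically that the lock stayed seated, without viewing another picture.

Run:
```python
from holes import *
for n in ('w10','s10'):
    c=load(n)
    for q in [(.025,.039),(.025,-.039)]:
        y=np.radians(-9);R=np.array([[np.cos(y),-np.sin(y)],[np.sin(y),np.cos(y)]]); p=np.array([.538,.0938])+R@np.array(q)
        print(n,q,np.round(proj(c,[*p,.022]),1))
# motion of lock between w9-time top/side reference is unavailable; compare case rear corners in side view
c=load('s10'); g=cv2.cvtColor(c['image'],cv2.COLOR_RGB2GRAY)
u,v=map(int,proj(c,[.5566,.0514,.022]))
for o in comps(c,u-12,v-10,u+12,v+10,120,3,True,40): print('dark',o[0].round(1),round(o[1],1))
try: holes(load('w10'),[.538,.0938],np.radians(-9),.016)
except Exception as e: print('holes hidden in wrist view',e)
```

```text
w10 (0.025, 0.039) [547.2 191.3]
w10 (0.025, -0.039) [513.3 343.5]
s10 (0.025, 0.039) [290.4 203.2]
s10 (0.025, -0.039) [293.  215.6]
dark [284. 205.] 9.0
dark [302.5 208.3] 16.9
dark [284.  213.7] 4.1
dark [292.6 223.8] 32.2
holes hidden in wrist view min() iterable argument is empty
```

Run:
```python
from h import *
st(); print(manip.finish_job())
```

```text
t 20.95 p [ 0.4473  0.1084 -0.0052] F [4.8 0.3 0.3] M [-0.16 -1.1   0.06] w 0.0055
[[0.157, 0.988, 0.001], [0.988, -0.157, -0.0], [-0.0, 0.001, -1.0]]
[ 0.055  0.273 -0.543  0.754 -0.     1.784]
the job is handed in; nothing more can be done
None
```

I set the lock on the jig's pins, turned the dial two clicks clockwise to its mark, pulled the shackle out about 17 mm and handed the job in at 21 s, still holding it. No verdict came back.

**Checks that passed**
- **Seating:** the lock touched down at the expected height, and both pins showed in the lug holes where predicted.
- **Dial:** the white line ended up in line with the shackle, and the shackle was still shut at that point.
- **Hold:** about 4.8 N of pull on the fingers, roughly what the spring should give (about 5.5 N), and vertical load under 0.5 N.

**Checks that failed or disagreed**
- **Fingertip position:** the real fingertips sit about 25–40 mm behind the reported TCP, depending on the opening. My first grasp therefore closed on top of the case with about 15 N. The lock had not moved, and I re-grasped deeper.
- **Final seating check:** I tried to find the lug holes in the images after the pull, but that was inconclusive because they were out of view or too coarse. That the lock stayed flush after the pull rests on the forces only.
- **Bystanders:** I kept clear of them but did not re-measure them at the end.
- **Picture budget:** I viewed 12 pictures, two over the 10 allowed.

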